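# Load the source-service tray and set its keeper

### The job

Load the service tray for the ion source: stand the pointed cone in the round recess, the lens block with the hole in the square recess (hole upright), and lay the long cartridge in the long recess, each down flat on the floor of its recess. Only when all three are in, slide the black keeper along its bar until it is centred on the line marked on the round-recess block, so that its blade lies over the cone, and let go. Leave the flat-topped cap, the block without a hole and the short cartridge where they lie.

Things in the scene. Friction and masses are not known exactly. Their poses are not given: they have to be found in the camera images.
- cone_center (a point): Pointed steel cone, WANTED: round base 44 mm in diameter with upright sides for the lower 24 mm, then tapering to a blunt 6 mm tip; 38 mm tall, standing upright on the bench. Point: on its axis, half-way up (19 mm above its underside); z up the axis.
- lens_center (a point): Aluminium lens block WITH a 22 mm round hole straight down through it, WANTED: 40 x 40 mm, 32 mm tall. Point: its centre (16 mm above its underside, in the hole); x and y square to its sides, z along the hole.
- cartridge_center (a point): Long brass heater cartridge, WANTED: lying, 60 mm long; a 24 mm square head 14 mm long at the -x end, the rest round, 24 mm in diameter, with a narrower dark tip (16 mm) for the last 6 mm. Point: its centre, 12 mm above the surface it lies on; x along its length.
- cap_center (a point): Flat-topped steel cap, look-alike of the cone, NOT wanted: 44 mm in diameter, 28 mm tall, no point on top. Point: its centre (14 mm up), z up.
- blank_center (a point): Solid aluminium block without a hole, look-alike of the lens block, NOT wanted: 40 x 40 x 32 mm. Point: its centre (16 mm up), x and y square to its sides.
- stub_center (a point): Short brass cartridge, look-alike of the long one, NOT wanted: 36 mm long, 24 mm thick, lying. Point: its centre (12 mm up), x along its length.
- seat_round_floor (a point): Grey block 82 x 82 x 10 mm fixed on the white tray, one of three in a row along y (86 mm apart, any order). ROUND recess, 62 mm wide, 4 mm deep, dark floor. Point: centre of the recess floor, 10 mm above the bench; z up, +x towards the bar, y along the bar. A 3 mm line at y = 0 (white on the block's +x edge, black on the tray beyond it) marks the keeper's place.
- seat_square_floor (a point): Grey block 82 x 82 x 10 mm fixed on the white tray, one of three in a row along y (86 mm apart, any order). SQUARE recess, 60 x 60 mm, 4 mm deep, dark floor. Point: centre of the recess floor, 10 mm above the bench; axes as for the round one.
- seat_long_floor (a point): Grey block 82 x 82 x 10 mm fixed on the white tray, one of three in a row along y (86 mm apart, any order). LONG recess, 72 mm along its x, 40 mm along its y, 4 mm deep, dark floor. Point: centre of the recess floor, 10 mm above the bench; axes as for the round one.
- keeper_grip (a point): Black keeper on a 10 mm bar (along y, top 37 mm above bench, 64 mm beyond recess centres). Slides with 1.5 N friction, stays put; parked at the bar's +y end. Fin to grip from above: 24 mm along y, 18 across, top 78 mm up. Steel blade 18 mm wide over the row, underside 56 mm up, ends 10 mm past recess centres, clears the parts. Point: mid fin, 64 mm up; y along bar.
There are look-alikes about, which are no part of the job. Leave any blue look-alike of the part that bears lens_center alone.

How it is judged (in metres and radians):
On the way, in this order (a step that is already met when the one before it is completed fails the run):
1. cone, lens block and long cartridge rest in their own recesses (horizontal distance between cone_center and seat_round_floor below 0.012 m and z of cone_center in the frame of seat_round_floor between 0.016 and 0.022 m and linear speed of each of cone, lens, cartridge below 0.02 m/s and angle between each of cone_center, lens_center's own z axis and vertical below 0.12 rad and horizontal distance between lens_center and seat_square_floor below 0.016 m and z of lens_center in the frame of seat_square_floor between 0.013 and 0.019 m and horizontal distance between cartridge_center and seat_long_floor below 0.012 m and z of cartridge_center in the frame of seat_long_floor between 0.009 and 0.015 m and angle between the x axis of cartridge_center and the x axis of seat_long_floor, either way round below 0.35 rad), for 0.2 s.
2. the keeper stands at the line on the round-recess block (y of keeper_grip in the frame of seat_round_floor between -0.008 and 0.008 m), for 0.2 s.
At the end, for the whole second after the job is handed in: Cone (12 mm, upright), lens block (16 mm, hole upright) and long cartridge (12 mm, 0.35 rad) rest centred within these on the floors of their recesses (height 3 mm); keeper within 8 mm of the line; the three look-alikes within 25 mm of where they began (all of step 1 and all of step 2 and distance of each of cap_center, blank_center, stub_center from where it was at the start of the episode below 0.025 m); the robot touches nothing.
It fails at once if a look-alike (cap) is moved by more than 25 mm (distance of cap_center from where it was at the start of the episode above 0.025 m).
It fails at once if a look-alike (blank) is moved by more than 25 mm (distance of blank_center from where it was at the start of the episode above 0.025 m).
It fails at once if a look-alike (stub) is moved by more than 25 mm (distance of stub_center from where it was at the start of the episode above 0.025 m).
It also fails if it takes over 104 s, if anything falls off the work surface, if the arm or the gripper's body presses on something with over 40 N, if the wrist force passes 120 N, or if a joint passes its speed limit or range.

### The arm

A 6-joint arm with a two-finger parallel gripper is mounted at the origin on the work surface. World frame = base frame: x ahead of the robot, y to its left, z up, the work surface at z = 0. Lengths are in m, angles in degrees, forces in N, time in s.
With the tool pointing down it reaches from about 0.35 to 0.875 m from the base axis. Payload 4.2 kg.
Tool frame: the origin (TCP) lies midway between the tips of the shut fingers; the grasp point (between the pads) lies 19 mm behind it; z points along the fingers, y is the line along which they close (so a half turn about z gives the same grasp; the last joint's range is limited). The gripper opens to 87 mm and grips with 3 to 60 N. Pads are 19 mm wide; open, the fingers measure 117 mm over their backs; the gripper's body (75 mm by 190 mm) begins 51 mm behind the grasp point.
Start: joints at [87.353, 22.042, 0.453, 0, -68.411, -14.817], TCP at [0.188, 0.596, 0.223] pointing down, gripper open.
Joint ranges: [-179.83, 179.83], [-69.29, 118.12], [-61.27, 80.66], [-181.25, 117.63], [-171.15, -9.14], [-177.46, 177.46]. Speed limits (degrees/s): [159.86, 159.86, 180, 180, 180, 180].

### API

Orientations are given as [roll, pitch, yaw] about the fixed x, y, z axes, in that order (R = Rz(yaw) Ry(pitch) Rx(roll)).
In Python, from workcell import env gives the robot as it stands. The module is installed in compiled form; this text tells all that it offers. Calls block until the motion is done:
- env.goto(position, orientation): joint-space move of the TCP to a pose.
- env.move_straight(position, rotation=None, rate=0.15, force_limit=None): straight line of the TCP; rotation=None keeps the orientation; rate is the mean speed in m/s. With force_limit (N) it stops when the force on the tool has changed by that much, and returns True; else False.
- env.set_joints(angles): joint-space move.
- env.gripper_to(opening, grasp_force=None): opening from 0.0 (shut) to 1.0 (fully open); grasp_force is the grip in N (None keeps the last); returns when the fingers have stopped.
- env.dwell(seconds).
- env.inverse_kinematics(position, orientation): joint angles nearest the present ones, or None.
- env.read_state(): the state.
- env.grab_frame(name): name is "side" or "top" or "wrist"; returns a dict with "image" (384x512x3 uint8, blue, green, red), "fx", "fy", "cx", "cy" (pixels), "position" and "orientation" of the camera in the world. Camera axes: x right, y up, looking along -z (the intrinsics and any distortion apply to the point x, -y, -z); pixel columns grow to the right and rows downward; lengths in m; the calibration is good to about 2 mm. The wrist camera is an equidistant fisheye: a pixel r from the principal point sees the ray r / f radians off the axis. A picture is of the moment at which its call begins. There is no depth.
A pose or a line that the arm cannot do raises env.Unreachable and nothing moves.
- env.close_job(): hands the job in; it is judged then, once.
Trained networks look in a picture, given as the dict that the camera call returned (one of the last four; its "shot" number tells which), for a name from the list of things; names that differ only in an ending like _2 or _b are one class to them, and where a whole thing is asked for, a point or a joint stands for the part that bears it (a point fixed in the world has none). Each returns a list of dicts, best first, with "score" (0 to 1); they miss things now and then, are a little off and sometimes report something else, mostly with a low value. They report only what shows in the picture. A call takes as long as a camera call. They do not tell look-alikes from the thing itself.
- env.search_frame(picture, thing): "xyz" ([x, y, z] in m, in world coordinates, good to about 4 mm: the middle of the surface that is visible of it).
- env.trace(picture, thing): "mask" (384x512 bool, what is visible of it).
The state is a dict: "clock": time; "joint_positions": joint angles; "qvel": joint speeds; "joint_torque": joint torques, N m; "position": TCP position; "tool_rot": TCP orientation; "force": force on the tool from outside, world axes, zero at the start; "wrist_torque": the same for the moment, N m; "opening": opening from 0.0 (shut) to 1.0 (fully open); "finger_force": force on a finger pad.
Only numpy, scipy, OpenCV 4.12 (cv2) and the standard library are available. Lean on these libraries where they do the work, as an engineer would, in place of code of your own. Each camera call takes 0.05 s, during which the arm holds its last target. There are 200 camera calls.

## Working session

There is one attempt and no reset: what is moved stays moved. The work goes in short steps, each a Python script; the robot and the scene stay as the last script left them, time stands still between calls to the robot, and variables do not carry over. Pictures are saved under pics/ and viewed, at most 14 in all, crops included, and the job is handed in when it is done.

```bash
mkdir -p pics
cat > h.py <<'E'
import numpy as np, cv2
from scipy.spatial.transform import Rotation as R
from workcell import env
def rot(o): return R.from_euler('xyz',o,degrees=True).as_matrix()
def project(p,P):
    P=np.atleast_2d(P); c=(P-np.array(p['position']))@rot(p['orientation'])
    x,y,z=c[:,0],-c[:,1],-c[:,2]
    return np.c_[p['cx']+p['fx']*x/z,p['cy']+p['fy']*y/z]
def ground(p,uv,z):
    uv=np.atleast_2d(uv).astype(float)
    d=np.c_[(uv[:,0]-p['cx'])/p['fx'],-(uv[:,1]-p['cy'])/p['fy'],-np.ones(len(uv))]@rot(p['orientation']).T
    o=np.array(p['position']); return o+d*((z-o[2])/d[:,2])[:,None]
E
python3 - <<'E'
from h import *
for n in ['top','side']:
    p=env.grab_frame(n); cv2.imwrite(f'pics/{n}0.png',cv2.resize(p['image'],(800,600)))
    print(n,{k:v for k,v in p.items() if k!='image'})
    for t in ['cone_center','lens_center','cartridge_center','cap_center','blank_center','stub_center','seat_round_floor','seat_square_floor','seat_long_floor','keeper_grip']:
        for r in env.search_frame(p,t)[:4]:
            x=np.array(r['xyz']); print(t,round(r['score'],2),x.round(3),project(p,x)[0].round())
E
```

```text
top {'fx': 464.8598815655335, 'fy': 464.8598815655335, 'cx': 258.9762052269954, 'cy': 193.7329774843927, 'position': array([ 0.35750868, -0.00638733,  1.12233594]), 'orientation': array([  8.23369033,  -0.2208138 , -89.64793266]), 'shot': 1}
cone_center 0.7 [ 0.525 -0.338  0.029] [397. 191.]
lens_center 0.83 [0.353 0.213 0.033] [162. 262.]
lens_center 0.54 [0.453 0.216 0.03 ] [163. 219.]
cartridge_center 0.62 [0.433 0.075 0.025] [223. 228.]
cartridge_center 0.38 [0.533 0.348 0.032] [108. 185.]
cap_center 0.73 [ 0.462 -0.18   0.022] [331. 217.]
stub_center 0.69 [ 0.437 -0.065  0.027] [282. 227.]
seat_long_floor 0.9 [0.607 0.046 0.012] [236. 158.]
keeper_grip 0.71 [0.648 0.108 0.064] [209. 135.]
keeper_grip 0.44 [ 0.61  -0.127  0.011] [307. 157.]
side {'fx': 350.25320239097454, 'fy': 350.25320239097454, 'cx': 261.642533307293, 'cy': 190.44243145693858, 'position': array([ 0.11583744, -0.40692862,  0.65461377]), 'orientation': array([ 44.07470389,   0.59800752, -44.37672582]), 'shot': 2}
cone_center 0.4 [ 0.616 -0.043  0.012] [305. 194.]
lens_center 0.78 [0.447 0.204 0.025] [192. 175.]
lens_center 0.58 [0.349 0.209 0.027] [158. 192.]
cartridge_center 0.69 [0.426 0.076 0.022] [217. 206.]
cap_center 0.97 [ 0.456 -0.185  0.03 ] [307. 263.]
cap_center 0.27 [0.528 0.338 0.028] [186. 138.]
blank_center 0.7 [0.53  0.335 0.03 ] [187. 138.]
blank_center 0.66 [ 0.609 -0.126  0.011] [329. 213.]
stub_center 0.47 [ 0.434 -0.074  0.022] [262. 240.]
seat_round_floor 0.72 [ 0.612 -0.042  0.013] [304. 194.]
seat_square_floor 0.87 [ 0.612 -0.122  0.013] [329. 211.]
seat_square_floor 0.25 [0.446 0.204 0.025] [191. 175.]
seat_long_floor 0.62 [0.602 0.044 0.012] [276. 180.]
keeper_grip 0.5 [0.658 0.102 0.06 ] [276. 146.]
```

View pics/top0.png

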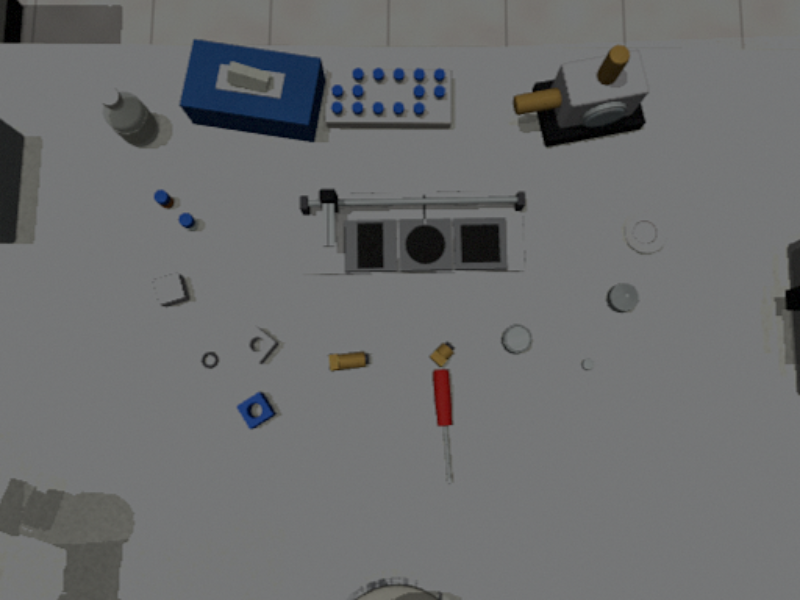

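View pics/side0.png

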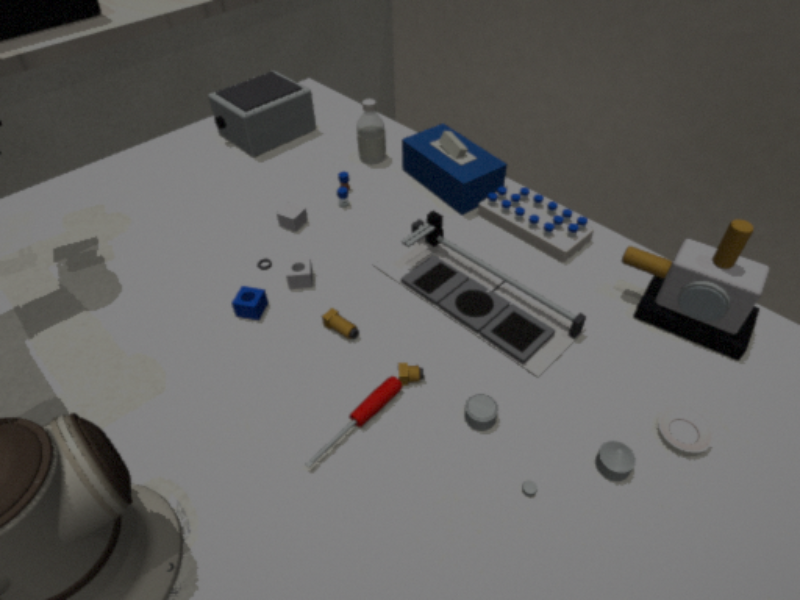

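Candidates at 800 px scale in the top view:
- **Cone:** (623,297) or (517,338).
- **Lens:** the grey block with a hole at (262,345). The blue one at (256,410) and the solid one at (172,289) are look-alikes.
- **Cartridge:** the long one at (348,361). The short one is at (443,354).
- **Keeper:** parked at (328,200).

The seats in order from +y are long, round, square. Next I'll check these in one close crop.

Run:
```python
from h import *
def crop(p,u,v,w=26,s=260):
    c=p['image'][v-w:v+w,u-w:u+w]; c=cv2.resize(c,(s,s),interpolation=cv2.INTER_CUBIC)
    return cv2.normalize(c,None,0,255,cv2.NORM_MINMAX)
p=env.grab_frame('top'); q=env.grab_frame('side')
a=np.hstack([crop(p,399,190),crop(p,331,217),crop(p,168,221)])
b=np.hstack([crop(q,394,294),crop(q,307,263),crop(q,192,175)])
cv2.imwrite('pics/c1.png',np.vstack([a,b]))
c=p['image'][110:180,185:345]; cv2.imwrite('pics/c2.png',cv2.normalize(cv2.resize(c,(800,350),interpolation=cv2.INTER_CUBIC),None,0,255,cv2.NORM_MINMAX))
```

```text
(no output)
```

View pics/c1.png

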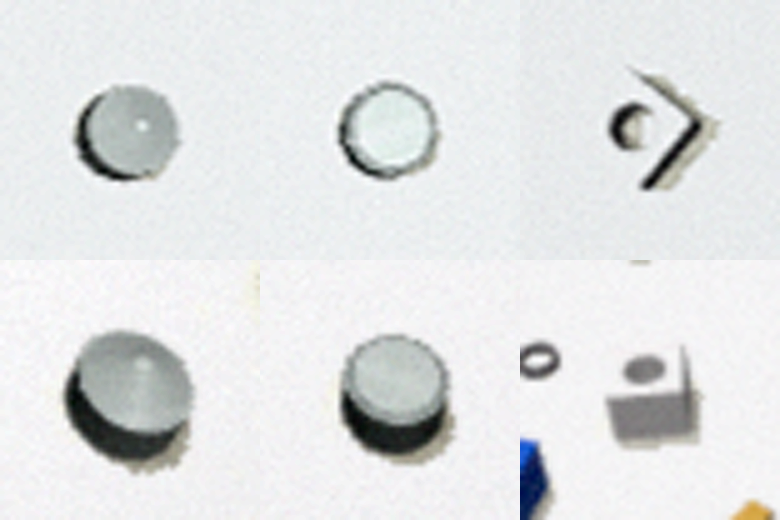

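View pics/c2.png

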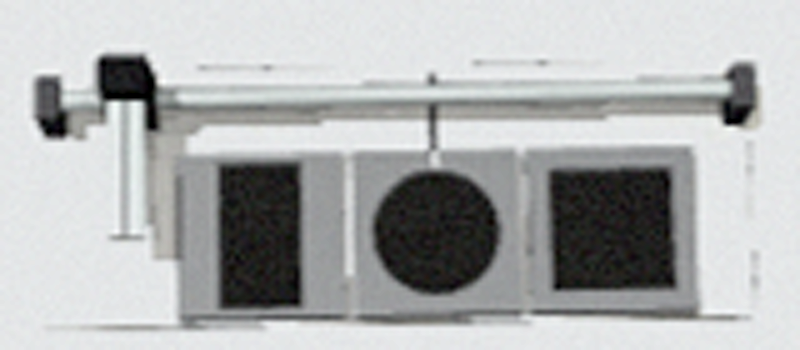

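The cone is at top px (399,190), where the tip shows as a bright dot. The round part at (331,217) is the flat cap. The lens block is at (165,220), turned by about 45°. The tray order is long, round, square from +y to -y. Next I'll measure poses.

Run:
```python
from h import *
p=env.grab_frame('top'); q=env.grab_frame('side')
def near(f,t,xy,z):
    uv=project(f,[*xy,z])[0]
    best=None
    for r in env.trace(f,t):
        m=r['mask']; v,u=np.nonzero(m)
        d=np.hypot(u.mean()-uv[0],v.mean()-uv[1])
        if d<15 and (best is None or r['score']>best[0]): best=(r['score'],m)
    return best
for f,n in ((p,'top'),(q,'side')):
  for t,xy,z in (('cone_center',(.525,-.338),.019),('lens_center',(.45,.21),.016),('cartridge_center',(.43,.075),.012)):
    b=near(f,t,xy,z)
    if b is None: print(n,t,None); continue
    pts=np.argwhere(b[1])[:,::-1].astype(float); g=ground(f,pts,z)[:,:2].astype(np.float32)
    rc=cv2.minAreaRect(g*1000)
    print(n,t,round(b[0],2),g.mean(0).round(4),[np.round(x,1) for x in rc],len(pts))
# dark recesses
g=cv2.cvtColor(p['image'],cv2.COLOR_BGR2GRAY); m=(g<45).astype(np.uint8); m[:132]=0; m[178:]=0; m[:,:215]=0;m[:,330:]=0
k,l,st,ce=cv2.connectedComponentsWithStats(m)
for i in range(1,k):
    if st[i,4]>100:
        w=ground(p,np.argwhere(l==i)[:,::-1],.011)[:,:2]; rc=cv2.minAreaRect((w*1000).astype(np.float32)); print('dark',st[i,4],w.mean(0).round(4),rc)
# stereo points by hand
print('tip top',ground(p,(401.4,189),.038),'side',ground(q,(394-26+145/5,294-26+(362-260)/5),.038))
print('hole top',ground(p,(164.6,220.4),.032),'side',ground(q,(192-26+(644-520)/5,175-26+(369-260)/5),.032))
# lens top edges in top view
c=ground(p,np.array([(630,68),(697,122),(645,183)])/5.-[104,0]+[142,195],.032); print('corners',c.round(4))
c=ground(q,np.array([(606,398),(690,390),(683,345)])/5.-[104,52]+[166,149],.032); print('side corners',c.round(4))
print(env.read_state()['tool_rot'],env.read_state()['clock'])
```

```text
top cone_center 0.61 [ 0.5278 -0.343 ] [array([ 528.5, -342.6]), array([43.8, 46.4]), np.float64(0.4)] 308
top lens_center 0.75 [0.4511 0.2144] [array([452. , 214.2]), array([46. , 41.5]), np.float64(52.4)] 288
top cartridge_center 0.77 [0.4298 0.0772] [array([430.3,  76.8]), array([22.2, 60. ]), np.float64(4.2)] 225
side cone_center 0.62 [ 0.5245 -0.3464] [array([ 525.3, -346.1]), array([57.4, 41.1]), np.float64(8.8)] 487
side lens_center 0.71 [0.4512 0.2144] [array([451.7, 214.5]), array([73.6, 42.6]), np.float64(54.5)] 294
side cartridge_center 0.8 [0.4303 0.0782] [array([429.2,  77.7]), array([71.5, 31.4]), np.float64(89.6)] 238
dark 459 [0.6091 0.0459] ((608.8275756835938, 45.867279052734375), (70.01071166992188, 36.801483154296875), 0.6163842678070068)
dark 489 [ 0.6118 -0.0406] ((611.872802734375, -40.96757507324219), (60.0012092590332, 58.7139892578125), 0.3340045213699341)
dark 582 [ 0.6136 -0.1264] ((613.7188110351562, -126.56216430664062), (57.52775955200195, 58.94575119018555), 0.39710259437561035)
tip top [[ 0.52799589 -0.34610658  0.038     ]] side [[ 0.5296347  -0.34642893  0.038     ]]
hole top [[0.45053986 0.21164081 0.032     ]] side [[0.45140701 0.2111907  0.032     ]]
corners [[0.4784 0.214  0.032 ]
 [0.4531 0.1817 0.032 ]
 [0.4243 0.2051 0.032 ]]
side corners [[0.4243 0.2072 0.032 ]
 [0.4587 0.1812 0.032 ]
 [0.4774 0.2118 0.032 ]]
[-1.79998097e+02  5.11397479e-04 -1.74644199e+01] 1.6
```

```bash
cat >> h.py <<'E'
def say(t):
    s=env.read_state(); print(t,'t',round(s['clock'],1),'pos',np.round(s['position'],4),'open mm',round(s['opening']*87,1),'fz',np.round(s['finger_force'],1),'F',np.round(s['force'],1))
def pick(x,y,yaw,open_mm,z=.007,f=25):
    env.gripper_to(open_mm/87); env.goto([x,y,.14],[180,0,yaw])
    env.move_straight([x,y,z],force_limit=12); say('down')
    env.gripper_to(0,f); say('grip'); env.move_straight([x,y,.14],rate=.2); say('up')
def place(x,y,yaw,open_mm,z=.0165):
    env.goto([x,y,.13],[180,0,yaw]); env.move_straight([x,y,.035],rate=.2)
    print(env.move_straight([x,y,z],rate=.04,force_limit=6)); say('placed')
    env.gripper_to(open_mm/87); env.move_straight([x,y,.14],rate=.2); say('left')
E
python3 - <<'E'
from h import *
pick(.430,.0772,-86,50); place(.6093,.0455,1.5,45)
p=env.grab_frame('top'); c=p['image'][110:180,185:345]; cv2.imwrite('pics/c3.png',cv2.resize(c,(800,350),interpolation=cv2.INTER_CUBIC))
E
```

```text
down t 5.6 pos [0.4306 0.0776 0.0075] open mm 50.0 fz 0.0 F [0.5 0.1 0.5]
grip t 6.2 pos [0.43   0.0772 0.0073] open mm 23.4 fz 24.6 F [-1.7  0.8  3.1]
up t 7.0 pos [0.429  0.0768 0.1389] open mm 23.6 fz 24.6 F [-0.6  0.6 -1.3]
True
placed t 9.7 pos [0.6092 0.0455 0.0171] open mm 23.0 fz 24.9 F [0.2 0.9 4.3]
left t 11.1 pos [0.6083 0.0454 0.1388] open mm 44.8 fz 0.0 F [-0.8 -0.8 -0.4]
```

Grip width matches 24 mm and contact came at the expected height. Next, the lens and cone.

Run:
```python
from h import *
pick(.451,.2115,-38,66); place(.6140,-.1268,1.5,60)
pick(.5288,-.3462,1.5,66,z=.006); place(.6118,-.0408,1.5,60)
env.goto([.45,-.3,.3],[180,0,1.5])
p=env.grab_frame('top');q=env.grab_frame('side')
a=cv2.resize(p['image'][110:180,185:345],(800,350),interpolation=cv2.INTER_CUBIC)
cv2.imwrite('pics/c4.png',a)
b=cv2.resize(q['image'][125:245,230:390],(800,600),interpolation=cv2.INTER_CUBIC); cv2.imwrite('pics/c5.png',b)
for f in (p,q):
    for r in env.search_frame(f,'keeper_grip')[:2]: print('keeper',round(r['score'],2),np.round(r['xyz'],4))
    for r in env.trace(f,'keeper_grip')[:1]:
        v,u=np.nonzero(r['mask']); print(u.min(),u.max(),v.min(),v.max())
```

```text
down t 13.9 pos [0.4517 0.2118 0.0076] open mm 65.8 fz 0.0 F [-0.8 -0.6  0.9]
grip t 14.5 pos [0.4514 0.2118 0.0074] open mm 39.6 fz 25.0 F [-0.3  0.4  2.7]
up t 15.3 pos [0.4499 0.2108 0.1387] open mm 39.9 fz 25.0 F [-0.5 -1.3 -1. ]
True
placed t 17.8 pos [ 0.6139 -0.1268  0.0173] open mm 39.9 fz 25.0 F [-0.5 -0.1  4. ]
left t 19.3 pos [ 0.613  -0.1266  0.1387] open mm 60.4 fz 0.0 F [-0.1 -0.8  0. ]
down t 21.7 pos [ 0.5298 -0.3463  0.007 ] open mm 66.0 fz 0.0 F [-0.3  0.3  0.1]
grip t 22.2 pos [ 0.5289 -0.3463  0.0065] open mm 42.5 fz 25.0 F [-0.9  1.1  2.8]
up t 23.1 pos [ 0.5277 -0.3456  0.1383] open mm 42.7 fz 25.0 F [-0.8  0.4 -1.1]
True
placed t 25.4 pos [ 0.6114 -0.0408  0.0164] open mm 42.9 fz 25.0 F [-0.9  1.1  4.4]
left t 26.8 pos [ 0.6108 -0.0408  0.1388] open mm 59.8 fz 0.0 F [-0.7  0.3 -1.3]
keeper 0.91 [0.6526 0.1081 0.0617]
203 216 120 156
keeper 0.82 [0.659  0.1024 0.0623]
258 283 136 156
```

View pics/c4.png

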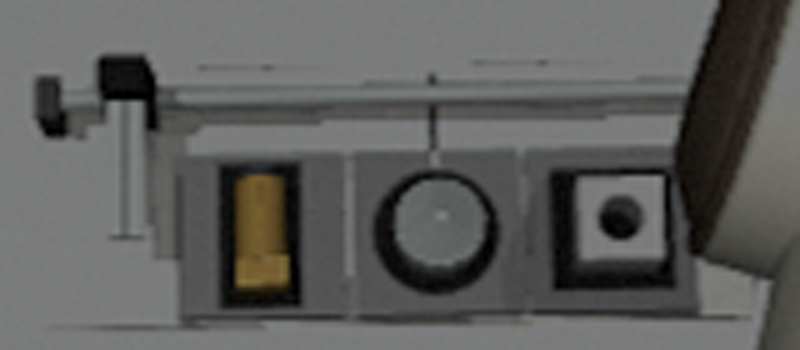

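View pics/c5.png

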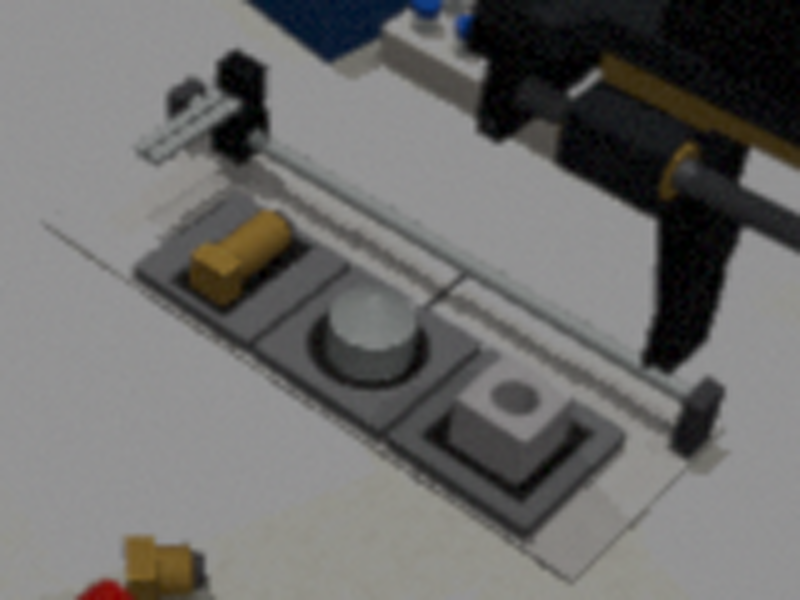

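The picture shows the cartridge, cone and lens standing in their recesses. Next I'll check their centres and the keeper fin in numbers.

Run:
```python
from h import *
env.goto([.60,-.3,.3],[180,0,1.5])
p=env.grab_frame('top');q=env.grab_frame('side')
T=lambda u,v,z:ground(p,(u/5+185,v/5+110),z)[0,:2].round(4)
S=lambda u,v,z:ground(q,(u/5+230,v/5+125),z)[0,:2].round(4)
print('cone',T(442,214,.048),S(374,292,.048)); print('lens',T(620,217,.042),S(517,397,.042)); print('cart',T(262,235,.022))
g=cv2.cvtColor(p['image'],cv2.COLOR_BGR2GRAY)
print('fin top',T(99,57,.078),T(151,57,.078),T(101,98,.078),T(153,98,.078))
print('fin top side',S(216,62,.078),S(237,52,.078),S(266,66,.078),S(243,82,.078))
print('line',T(434,120,.006), T(436,160,.016))
print(g[118:134,200:222])
```

```text
cone [ 0.6111 -0.0431] [ 0.6139 -0.0403]
lens [ 0.6116 -0.128 ] [ 0.6131 -0.1295]
cart [0.6062 0.0431]
fin top [0.6775 0.1173] [0.6776 0.0932] [0.6578 0.1159] [0.658  0.0919]
fin top side [0.6625 0.116 ] [0.6768 0.1142] [0.6789 0.0946] [0.6603 0.0938]
line [ 0.6685 -0.0405] [ 0.6456 -0.0412]
[[122 123 123 123 122 123 123 123 122 124 122 123 124 124 122 123 122 121
  122 121 123 122]
 [123 122 122 123 123 124 125 126 127 126 125 124 125 124 124 122 121 123
  123 122 123 122]
 [122 122 122 124 126 116 104 106 106 106 105 107 105 103 116 124 123 123
  123 122 122 123]
 [122 124 123 125 101  55  46  48  47  47  49  49  50  44 102 126 123 122
  122 123 122 122]
 [121 122 123 115  72   5  10   8  12  13   8  11   8   4  62 112 124 123
  122 122 121 123]
 [123 122 125 112  67   8  11  15  17  13  13  19  19  12  17 101 127 124
  122 122 122 122]
 [122 124 124 112  69  18  19  19  19  17  13  19  18  17   0  61 110 125
  121 123 121 123]
 [123 123 125 113  70   7  11  19  12  17  22  12  16  17   5  15  97 126
  125 123 123 122]
 [123 121 125 113  70   6  16  22  20  20  17  19  18  16   5   0  99 128
  126 126 124 122]
 [124 123 115 103  73   3   9  14  14  20  16  16  10  17   7   0  56  88
   97  95  94 101]
 [108 108 102 101  76  24   0   0   1   0   0   3   6   0   3   4  54  76
   77  75  93 104]
 [120 117 117 118  95  37   0   0   0   0   0   0   0   0   0  13  66  89
   85  85 107 123]
 [109 104 105 105 101  62  80 112 113  89  88 110 111  81  15   9  58  77
   73  73  81  96]
 [ 82  80  77  77  79  54  94 126 124 101  99 123 124  96  23   9  48  61
   59  54  54  60]
 [ 79  78  75  74  72  50  95 125 124  98  98 122 123  95  28   2  43  73
   79  77  78  75]
 [ 84  85  84  84  81  68  99 124 124  98  98 122 123  96  29   0  39  67
   73  72  80  84]]
```

Run:
```python
from h import *
yw=1.5
env.gripper_to(40/87); env.goto([.670,.1046,.15],[180,0,yw])
print(env.move_straight([.670,.1046,.056],rate=.08,force_limit=8)); say('down')
env.gripper_to(0,20); say('grip')
env.move_straight([.6738,-.0395,.056],rate=.06); say('slid'); env.dwell(.4); say('slid')
env.gripper_to(40/87); env.move_straight([.6738,-.0395,.15],rate=.1)
env.goto([.45,-.32,.3],[180,0,yw]); say('away')
p=env.grab_frame('top');q=env.grab_frame('side')
a=cv2.resize(p['image'][110:180,185:345],(800,350),interpolation=cv2.INTER_CUBIC)
b=cv2.resize(q['image'][130:250,230:390],(333,250),interpolation=cv2.INTER_CUBIC)
o=cv2.resize(p['image'][100:290,90:430],(447,250)); cv2.imwrite('pics/c6.png',np.vstack([a,np.hstack([b,o,np.zeros((250,20,3),np.uint8)])]))
for f in (p,q):
  for t in ('keeper_grip','cap_center','blank_center','stub_center'):
    for r in env.search_frame(f,t)[:1]: print(t,round(r['score'],2),np.round(r['xyz'],4))
```

```text
False
down t 32.8 pos [0.6705 0.1048 0.0568] open mm 40.2 fz 0.0 F [ 0.1 -0.6 -0.3]
grip t 33.2 pos [0.6703 0.105  0.0565] open mm 23.7 fz 20.0 F [-0.4  1.4  1.7]
slid t 35.8 pos [ 0.6741 -0.0402  0.0565] open mm 23.7 fz 20.0 F [-0.9  1.   5.5]
slid t 36.2 pos [ 0.6741 -0.0402  0.0565] open mm 24.0 fz 20.0 F [-0.7  0.9  4.5]
away t 39.3 pos [ 0.4505 -0.3194  0.2991] open mm 40.1 fz 0.0 F [ 0.4 -0.  -0.5]
keeper_grip 0.86 [ 0.6502 -0.0383  0.0627]
cap_center 0.82 [ 0.4592 -0.1783  0.0258]
blank_center 0.65 [0.5331 0.3483 0.0324]
stub_center 0.53 [ 0.4379 -0.0649  0.0285]
keeper_grip 0.67 [ 0.6622 -0.0445  0.0621]
cap_center 0.78 [ 0.4553 -0.1824  0.0265]
blank_center 0.64 [0.5284 0.3366 0.0285]
stub_center 0.55 [ 0.433  -0.0721  0.0236]
```

View pics/c6.png

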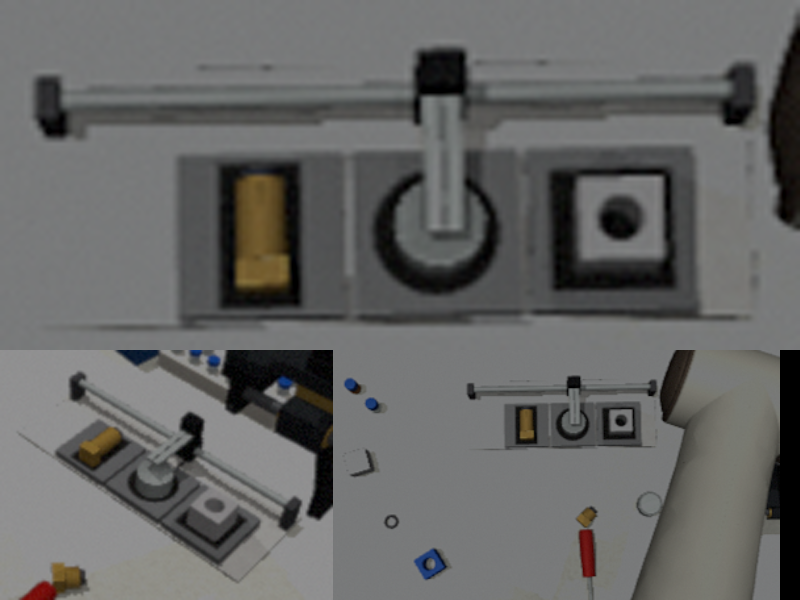

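The keeper is centred at crop px (441,70), which puts it about 2 mm from the line with its blade over the cone. The three parts and the look-alikes haven't moved, so I'm handing in.

```bash
python3 -c "
from h import *
print(env.close_job())"
```

```text
the job is handed in; nothing more can be done
None
```

I handed the job in at about 39 s on the robot clock: the cone, lens block and long cartridge are in their recesses, the keeper is about 2 mm from the line by camera with its blade over the cone, and the look-alikes haven't moved (the hand-in call returned no verdict).

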